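# Press the top cast column segment into the gluing-jig corner and hold it

## Task

Lift the top concrete column segment straight up off the pile of two, stand it upright on the board of the gluing jig and push it fully home into the corner, square and flat against both aluminium fences at once. Finish while still holding it there: keep your fingers on it with a steady, moderate push against both fences, never a hard shove that would chip it. Leave the lower segment, the lone segment, the bottle and the wooden frame standing where they are.

Things in the scene. Friction and masses are not known exactly. Their poses are not given: they have to be found in the camera images.
- pile_top: Top one of the pile of two: grey concrete column segment, flat-sided, 54 x 54 mm, 80 mm high plus a 39 mm square collar 7 mm high on top; 27 mm square bore; about 0.35 kg. A 44 mm square recess 9 mm deep in its underside sits over the collar of pile_base. Alike from all four sides. Origin at the centre of its underside (80 mm above pile_base's), z up, x and y square to its side faces.
- pile_base: The lower segment of the pile, loose on the table, same shape and size as pile_top. Origin at the centre of its underside.
- lone_segment: A third segment of the same shape and size, standing on its own on the table. Origin at the centre of its underside.
- jig: The gluing jig, fixed to the table: a plywood board 200 x 200 x 12 mm with two bare aluminium fences on it. Origin at the centre of the board's underside, on the table; z up. The fences stand along its +x edge and +y edge and meet in a square corner; the other two sides are open.
- jig_corner (a point): The inside corner of the jig, where the inner faces of the two fences meet the top of the board (board top 12 mm above the table). Axes as the jig's: the inside of the jig lies to -x and -y of this point. A segment home in the corner has its origin at x = -27 mm, y = -27 mm, z = 0 in these axes.
- fence_x: Fixed rigid aluminium fence along the jig's +x edge, 20 mm thick, 160 mm long along the jig's y, rising 28 mm above the board; its inner face is at jig x = +80 mm. Origin at the centre of its underside.
- fence_y: Fixed rigid aluminium fence along the jig's +y edge, 20 mm thick, 180 mm long along the jig's x, rising 28 mm above the board; its inner face is at jig y = +80 mm. Origin at the centre of its underside.
- glue_bottle: Bystander: white bottle with black cap, 54 mm across, 150 mm high, loose, about 0.25 kg. Origin at the centre of its underside.
- model_frame: Bystander: loose upright wooden model frame strung with wire, on a 60 x 150 mm foot, 150 mm high, about 0.25 kg. Origin at the centre of its underside; the frame's long side is along its y.
Mind the look-alikes: they are no part of the job. Leave any blue or turquoise look-alike of the pile_top alone. Leave any yellow look-alike of the pile_base alone.

How it is judged (in metres and radians):
On the way:
1. the top segment is lifted upright clear of the pile (z of pile_top in the frame of pile_base above 0.092 m and angle between pile_top's own z axis and vertical below 0.2 rad and contact force between pile_top and pile_base below 0.1 N and contact force between the fingers and pile_top above 1 N), for 0.1 s.
At the end, for the whole second after the job is handed in: For the last second the pile's top segment stands upright on the board (within 4 mm), square (0.04 rad) and home (3 mm) against both fences, pressing each with over 1.5 N, fingers pressing it with over 1.5 N, at rest; the other loose things are upright and within 20 mm of their starts (x of pile_top in the frame of jig_corner between -0.03 and -0.0245 m and y of pile_top in the frame of jig_corner between -0.03 and -0.0245 m and z of pile_top in the frame of jig_corner between -0.003 and 0.004 m and angle between pile_top's own z axis and vertical below 0.05 rad and (angle between the x axis of pile_top and the x axis of jig, either way round below 0.04 rad or angle between the x axis of pile_top and the y axis of jig, either way round below 0.04 rad) and contact force between pile_top and fence_x above 1.5 N and contact force between pile_top and fence_y above 1.5 N and contact force between the fingers and pile_top above 1.5 N and linear speed of pile_top below 0.01 m/s and distance of each of pile_base, lone_segment, glue_bottle, model_frame from where it was at the start of the episode below 0.02 m and angle between each of pile_base, lone_segment, glue_bottle, model_frame's own z axis and vertical below 0.1 rad); the arm keeps its last pose, push and grip.
It fails at once if the lower segment, lone segment, bottle or frame is shifted more than 30 mm or tipped (distance of any of pile_base, lone_segment, glue_bottle, model_frame from where it was at the start of the episode above 0.03 m or angle between any of pile_base, lone_segment, glue_bottle, model_frame's own z axis and vertical above 0.25 rad).
It fails at once if the segment is jammed against a fence with more than 60 N (contact force between pile_top and fence_x above 60 N or contact force between pile_top and fence_y above 60 N).
It also fails if it takes over 48 s, if anything falls off the work surface, if the arm or the gripper's body presses on something with over 40 N, if the wrist force passes 120 N, or if a joint passes its speed limit or range.

## Robot

A 6-joint arm with a two-finger parallel gripper is mounted at the origin on the work surface. World frame = base frame: x ahead of the robot, y to its left, z up, the work surface at z = 0. Lengths are in m, angles in degrees, forces in N, time in s.
With the tool pointing down it reaches from about 0.25 to 0.725 m from the base axis. Payload 9.7 kg.
Tool frame: the origin (TCP) lies midway between the tips of the shut fingers; the grasp point (between the pads) lies 19 mm behind it; z points along the fingers, y is the line along which they close (so a half turn about z gives the same grasp; the last joint's range is limited). The gripper opens to 85 mm and grips with 20 to 120 N. Pads are 22 mm wide; open, the fingers measure 114 mm over their backs; the gripper's body (76 mm by 85 mm) begins 54 mm behind the grasp point. The pads swing forward as they close: fully open they stand 13 mm farther back than shut.
Start: joints at [0, 4.979, 10.078, 95.1, 0, 90], TCP at [0.55, -0, 0.231] pointing down, gripper open.
Joint ranges: [-179.16, 179.16], [-48.56, 103.87], [-65.8, 70.77], [-126.05, 130.52], [-82.76, 87.17], [-180, 180]. Speed limits (degrees/s): [127.2, 127.2, 147.25, 180, 180, 180].

## Interface

Orientations are given as [roll, pitch, yaw] about the fixed x, y, z axes, in that order (R = Rz(yaw) Ry(pitch) Rx(roll)).
In Python, from workcell import * gives the robot as it stands.
- The arm moves only by the tool servo_tool, never from a script. Its argument "moves" is a list of rows, each a list of 4 numbers: the shift along the world's x, y, z in normalised numbers (1 is 75 cm), then the turn about the world's z in shares of pi rad (1.0 is pi rad). A call has 1 to 20 rows; each row is the pose to reach, as a shift and turn from the pose commanded when the call began; what a row does not reach only later rows make up. A row lasts 1/12 s, in which the tool goes at most 41.7 mm and 7.16 degrees, less where a joint would pass 70% of its speed; a pose out of reach is approached as far as the arm can. Shift and turn numbers lie between -1 and 1, and a call with a number outside is refused. A call with a gripper value outside its range is refused whole. "claw" is the closure, from 0 (fully open) to 1 (shut), set as the call begins (left out, the last holds). The fingers move at their own pace and stop on an object; "force" is the grip in N (left out, the last holds). Time passes only in rows, so rows that repeat a pose let the fingers close. It gives the time, the measured TCP pose, the force, the opening and the grip force at its end, in the units of the state.
- get_obs(): the state, without advancing time (a new reading comes with each control period).
- camera(name): name is "scene" or "side" or "wrist"; returns the picture (420x560x3 uint8, red, green, blue); there is no depth.
- get_calibration(name): a dict with "fx", "fy", "cx", "cy" (pixels), "rvec" (rotation vector, rad) and "tvec" (3), from world to camera coordinates, as OpenCV has them; the wrist camera has in their place "tool_from_camera" (4x4, takes a point from camera to tool coordinates, whose origin is the TCP and whose axes are the flange's). Camera axes: x right, y down, z forward; pixel columns grow to the right and rows downward; lengths in m; the calibration is good to about 2 mm. A picture is of the moment at which its call begins: read the wrist's pose just before it. get_calibration takes no time and is no camera call.
- job_done(): hands the job in; it is judged then, once.
The state is a dict: "time": time; "q": joint angles; "qd": joint speeds; "joint_efforts": joint torques, N m; "ee_pos": TCP position; "tcp_rot": TCP orientation; "wrist_force": force on the tool from outside, world axes, zero at the start; "torque": the same for the moment, N m; "opening": finger opening in m; "grasp_force": force on a finger pad.
Only numpy, scipy, OpenCV 4.12 (cv2) and the standard library are available. Lean on these libraries where they do the work, as an engineer would, in place of code of your own. Each camera call takes 0.05 s, during which the arm holds its last target. There are 200 camera calls.

## Working session

There is one attempt and no reset: what is moved stays moved. The work goes in short steps, Python scripts to look and compute and a tool call to move; the robot and the scene stay as the last step left them, time stands still between calls to the robot, and variables do not carry over. Pictures are saved under pics/ and viewed, at most 10 in all, crops included, and the job is handed in when it is done.

Besides the shell and the picture viewer there is one more tool, called after "Call:" by a JSON object that holds its "fn" and its "kwargs". servo_tool: Moves the arm, as the interface text tells. Its arguments: {"type":"object","properties":{"moves":{"type":"array","items":{"type":"array","items":{"type":"number"}}},"claw":{"type":"number"},"force":{"type":"number"}},"required":["moves"]}

```bash
mkdir -p pics; cat > h.py <<'E'
from workcell import *
import numpy as np, cv2
def cal(n):
    c=get_calibration(n); K=np.array([[c['fx'],0,c['cx']],[0,c['fy'],c['cy']],[0,0,1.]])
    if 'rvec' in c:
        R=cv2.Rodrigues(np.array(c['rvec'],float))[0]; t=np.array(c['tvec'],float).ravel()
        return K,R,t
    from scipy.spatial.transform import Rotation as Ro
    o=get_obs(); T=np.eye(4); T[:3,:3]=Ro.from_euler('xyz',o['tcp_rot'],degrees=True).as_matrix(); T[:3,3]=o['ee_pos']
    M=np.linalg.inv(T@np.array(c['tool_from_camera'])); return K,M[:3,:3],M[:3,3]
def plane(C,uv,z):
    K,R,t=C; uv=np.atleast_2d(uv).astype(float)
    d=(np.linalg.inv(K)@np.c_[uv,np.ones(len(uv))].T).T@R; o=-R.T@t
    return o+d*((z-o[2])/d[:,2])[:,None]
def proj(C,P):
    K,R,t=C; p=(np.atleast_2d(P)@R.T+t)@K.T; return p[:,:2]/p[:,2:]
E
python3 - <<'E'
from h import *
C=cal('wrist')
for n in('scene','side','wrist'):
    im=camera(n); cv2.imwrite(f'pics/{n}0.png',im[:,:,::-1])
    K,R,t=cal(n); print(n,K[0,0],-R.T@t)
print(get_obs())
a=cv2.imread('pics/scene0.png')
cv2.imwrite('pics/scene0b.png',cv2.resize(a,(784,588),interpolation=cv2.INTER_CUBIC))
a=cv2.imread('pics/side0.png')
cv2.imwrite('pics/side0b.png',cv2.resize(a,(784,588),interpolation=cv2.INTER_CUBIC))
E
```

```text
scene 517.9868420319665 [ 1.36879966 -0.77658487  0.93483241]
side 520.0998104111791 [ 0.13324802 -1.1312689   0.92594723]
wrist 296.072619278693 [0.55018755 0.06624094 0.37424665]
{'time': 0.15, 'q': array([ 1.74450842e-03,  5.00427270e+00,  1.00441257e+01,  9.51004402e+01,
       -2.58779124e-04,  9.00001329e+01]), 'qd': array([-0.04690943, -0.02062991,  0.08879901,  0.00891077, -0.06897648,
        0.00632642]), 'joint_efforts': array([-3.04631758e-03, -5.20762289e+01,  4.65044117e+01,  1.38444663e-02,
       -2.16874664e-04, -1.82086734e-05]), 'ee_pos': array([5.49814272e-01, 1.54532076e-05, 2.30735208e-01]), 'tcp_rot': array([-1.79939413e+02,  2.58919545e-04,  9.00016119e+01]), 'wrist_force': array([-0.06712297, -0.56424393,  0.3675575 ]), 'torque': array([ 0.05765937, -0.0312309 , -0.07219093]), 'grasp_force': 0.0, 'opening': 0.08528183900234056}
```

View pics/scene0b.png

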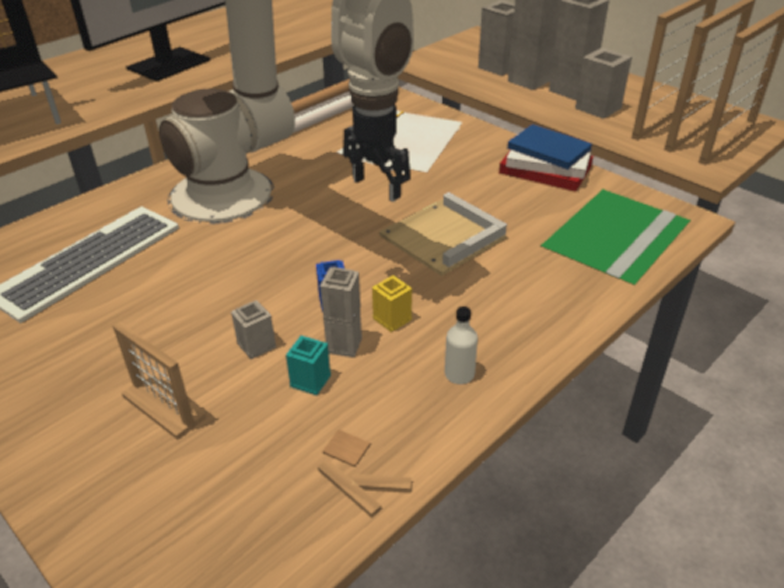

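View pics/side0b.png

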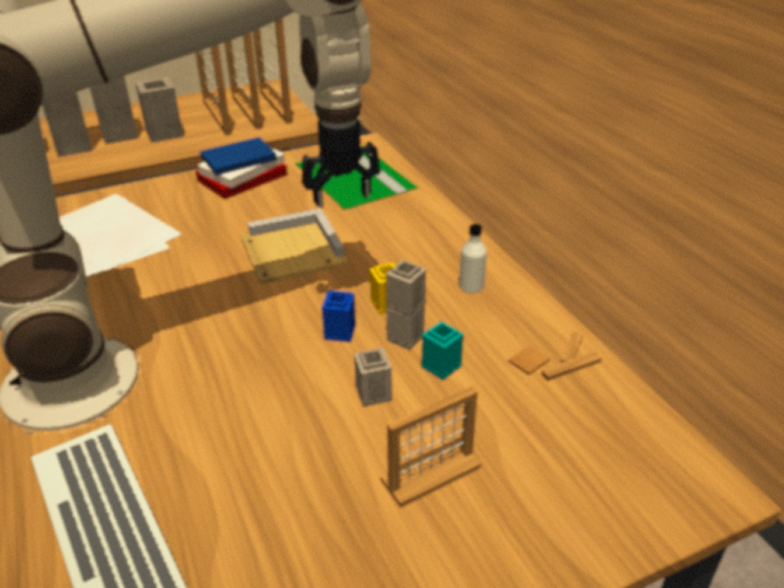

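View pics/wrist0.png

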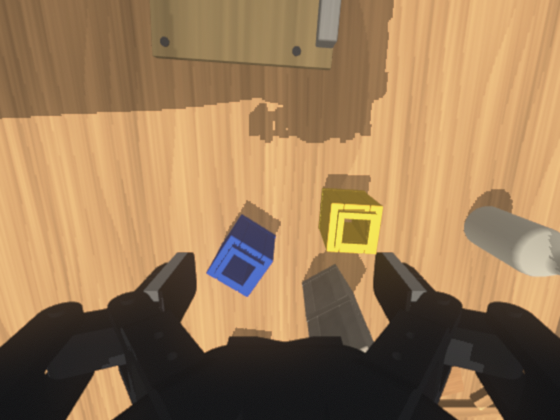

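The pictures show the grey pile at scene (341,273) and side (406,267), scaled by 1.4, with blue, teal and yellow look-alikes around it. The jig's fence corner is at scene (505,230) and side (325,213).

```bash
python3 - <<'E'
from h import *
S=cal('scene');D=cal('side');W=cal('wrist')
f=lambda C,p,z:plane(C,np.array(p)/1.4,z).round(3).tolist()
print('pile',f(S,(341,273),.167),f(D,(406,267),.167))
print('lone',f(S,(252,311),.087),f(D,(373,356),.087))
print('teal',f(S,(310,347),.087),f(D,(443,331),.087))
print('yel',f(S,(392,286),.087),f(D,(385,270),.087))
print('blue',f(S,(330,268),.087),f(D,(340,297),.087))
print('bottle',f(S,(463,314),.15),f(D,(475,230),.15))
print('frame ends',f(S,[(113,328),(186,370)],.15),f(D,[(388,430),(476,393)],.15))
print('jig fence tops: corner,S',f(S,[(504,227),(447,196),(445,255)],.04),'D',f(D,[(322,208),(248,220),(342,245)],.04))
print('board wrist screws',plane(W,[(165,42),(297,51),(155,57),(330,68)],.012).round(3).tolist())
E
```

```text
pile [[0.611, -0.146, 0.167]] [[0.611, -0.152, 0.167]]
lone [[0.499, -0.264, 0.087]] [[0.493, -0.265, 0.087]]
teal [[0.644, -0.252, 0.087]] [[0.634, -0.257, 0.087]]
yel [[0.629, -0.041, 0.087]] [[0.618, -0.04, 0.087]]
blue [[0.505, -0.084, 0.087]] [[0.504, -0.085, 0.087]]
bottle [[0.818, -0.066, 0.15]] [[0.803, -0.072, 0.15]]
frame ends [[0.436, -0.484, 0.15], [0.601, -0.454, 0.15]] [[0.423, -0.482, 0.15], [0.573, -0.471, 0.15]]
jig fence tops: corner,S [[0.62, 0.313, 0.04], [0.448, 0.322, 0.04], [0.595, 0.148, 0.04]] D [[0.616, 0.323, 0.04], [0.438, 0.345, 0.04], [0.599, 0.15, 0.04]]
board wrist screws [[0.419, 0.157, 0.012], [0.564, 0.148, 0.012], [0.406, 0.142, 0.012], [0.601, 0.131, 0.012]]
```

The manual's scale: shifts go in shares of 75 cm and turns go in shares of pi rad. Converting my numbers, 15 cm / 75 = 0.2, 12 cm / 75 = 0.16.

Call:
{"fn": "servo_tool", "kwargs": {"moves": [[0,0.0533,0.0267,0],[0,0.1067,0.0267,0],[0,0.16,0.0267,0],[0,0.2,0.0267,0],[0,0.2,0.0267,0],[0,0.2,0.0267,0],[0,0.2,0.0267,0]]}}

```text
time: 0.73
ee_pos: [0.5499, 0.1498, 0.251]
tcp_rot: [-180.0, 0.0, 90.0]
wrist_force: [0.3, -0.8, -0.2]
opening: 0.0854
grasp_force: 0.0
```

```bash
python3 - <<'E'
from h import *
import pickle
C=cal('wrist'); im=camera('wrist'); pickle.dump(C,open('wj.pkl','wb')); cv2.imwrite('pics/wj.png',im[:,:,::-1]); print(get_obs()['ee_pos'])
E
```

```text
[0.54998913 0.14924046 0.25115072]
```

View pics/wj.png

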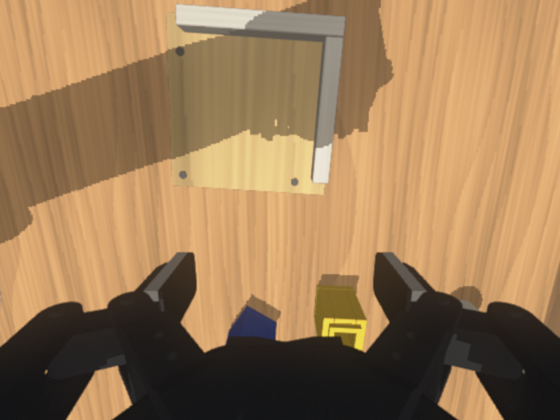

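To row units: -36 cm / 75 = -0.48, -32 cm / 75 = -0.4267.

Call:
{"fn": "servo_tool", "kwargs": {"moves": [[0.0267,-0.0533,0.0267,0],[0.0533,-0.1067,0.0533,0],[0.08,-0.16,0.08,0],[0.08,-0.2133,0.0933,0],[0.08,-0.2667,0.0933,0],[0.08,-0.32,0.0933,0],[0.08,-0.3733,0.0933,0],[0.08,-0.4267,0.0933,0],[0.08,-0.48,0.0933,0],[0.08,-0.48,0.0933,0],[0.08,-0.48,0.0933,0],[0.08,-0.48,0.0933,0]]}}

```text
time: 1.78
ee_pos: [0.6093, -0.2117, 0.3211]
tcp_rot: [-180.0, -0.0, 89.8]
wrist_force: [0.2, 0.4, -0.0]
opening: 0.0851
grasp_force: 0.0
```

```bash
python3 - <<'E'
from h import *
import pickle
C=cal('wrist'); im=camera('wrist'); pickle.dump(C,open('wp.pkl','wb')); cv2.imwrite('pics/wp.png',im[:,:,::-1]); o=get_obs(); print(o['ee_pos'],o['tcp_rot'],o['time'])
E
```

```text
[ 0.60956365 -0.21052156  0.32134966] [-1.79997571e+02 -1.53753934e-02  8.99127182e+01] 1.8333
```

View pics/wp.png

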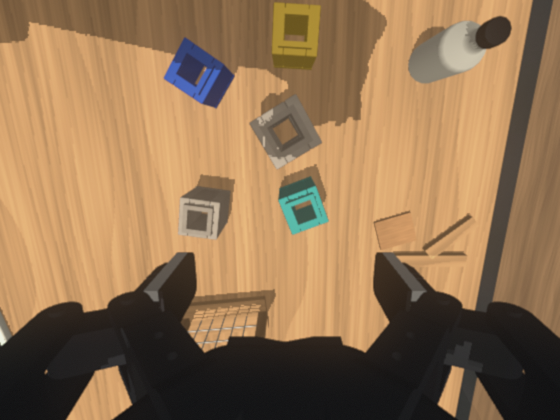

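The jig picture has its fence corner near (325,40) and the board's front edge near row 190. In the pile picture the pile's top is near (286,131), turned about 27°, with the teal one at (303,210) and yellow at (297,35).

```bash
python3 - <<'E'
import cv2,numpy as np
a=cv2.imread('pics/wp.png')[80:180,235:335]; b=cv2.imread('pics/wj.png')[0:200,160:360]
g=lambda x:cv2.resize(x,(400,400),interpolation=cv2.INTER_CUBIC)
cv2.imwrite('pics/crop.png',np.hstack([np.clip(g(a).astype(float)*1.6,0,255).astype('uint8'),np.clip(g(b).astype(float)*1.4,0,255).astype('uint8')]))
E
```

```text
(no output)
```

View pics/crop.png

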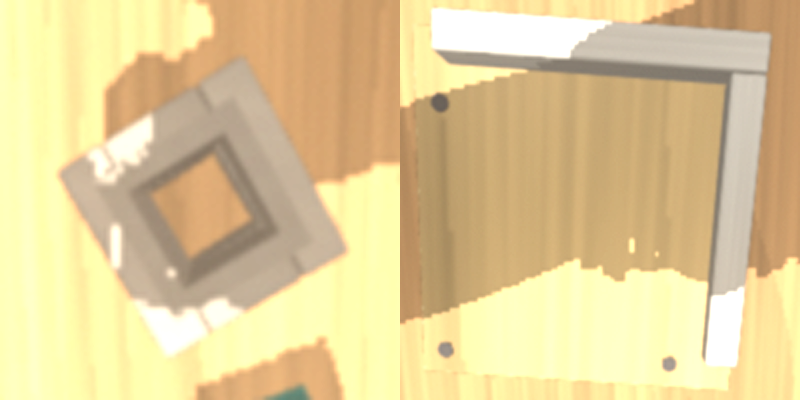

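```bash
python3 - <<'E'
from h import *
import pickle
P=pickle.load(open('wp.pkl','rb'));J=pickle.load(open('wj.pkl','rb'))
print('cam',(-P[1].T@P[2]).round(3))
def sq(C,px,z):
    p=plane(C,px,z)[:,:2]; L=[np.linalg.norm(p[i]-p[i-1]) for i in range(4)]
    e=[p[1]-p[0],p[2]-p[1],p[3]-p[2],p[0]-p[3]]
    print(p.mean(0).round(4),np.round(L,4),[round(float((np.degrees(np.arctan2(v[1],v[0])))%90),1) for v in e])
sq(P,np.array([(240,58),(345,250),(168,357),(60,175)])/4+(235,80),.16)
sq(P,np.array([(220,137),(277,230),(183,287),(132,190)])/4+(235,80),.167)
g=lambda px:plane(J,np.array(px)/2+(160,0),.04)[:,:2]
yo=g([(32,10),(370,33)]); yi=g([(32,50),(328,73)]); xi=g([(333,75),(306,362)]); xo=g([(370,40),(336,366)])
for n,p in zip('yo yi xi xo'.split(),(yo,yi,xi,xo)):
    d=p[1]-p[0]; print(n,p.round(4).tolist(),np.linalg.norm(d).round(4),np.degrees(np.arctan2(d[1],d[0])).round(2))
b=plane(J,np.array([(25,370),(328,390)])/2+(160,0),.012); print('board',b.round(4).tolist())
E
```

```text
cam [ 0.61  -0.146  0.465]
[ 0.6113 -0.1507] [0.052  0.0527 0.0522 0.0523] [30.4, 30.9, 30.2, 31.3]
[ 0.6112 -0.1504] [0.0246 0.0259 0.0268 0.0262] [32.7, 30.6, 27.7, 29.8]
yo [[0.4368, 0.3398], [0.6142, 0.3293]] 0.1777 -3.4
yi [[0.435, 0.3212], [0.5927, 0.3103]] 0.1581 -3.95
xi [[0.5954, 0.3094], [0.5849, 0.1536]] 0.1561 -93.86
xo [[0.6144, 0.326], [0.6031, 0.1511]] 0.1752 -93.67
board [[0.4036, 0.1433, 0.012], [0.6027, 0.1299, 0.012]]
```

Pile at (0.611,-0.1505), faces at 30.6°; jig yaw −3.8°, corner (0.595,0.310). Approaching the pile.

To row units: -20.5 cm / 75 = -0.2733, -19.5 cm / 75 = -0.26, 0.534 rad / 3.1416 = 0.17.

Call:
{"fn": "servo_tool", "kwargs": {"moves": [[0,0.0267,-0.04,0.0318],[0,0.0533,-0.08,0.0637],[0.0013,0.08,-0.12,0.0955],[0.0013,0.08,-0.1467,0.1273],[0.0013,0.08,-0.16,0.1592],[0.0013,0.08,-0.16,0.17],[0.0013,0.08,-0.1867,0.17],[0.0013,0.08,-0.2267,0.17],[0.0013,0.08,-0.26,0.17],[0.0013,0.08,-0.2733,0.17],[0.0013,0.08,-0.2733,0.17],[0.0013,0.08,-0.2733,0.17],[0.0013,0.08,-0.2733,0.17]]}}

```text
time: 2.92
ee_pos: [0.6118, -0.1498, 0.1184]
tcp_rot: [179.9, 0.1, 120.6]
wrist_force: [-0.6, 0.5, 0.0]
opening: 0.0856
grasp_force: 0.0
```

Call:
{"fn": "servo_tool", "kwargs": {"moves": [[0,0,0,0],[0,0,0,0],[0,0,0,0],[0,0,0,0],[0,0,0,0],[0,0,0,0],[0,0,0,0],[0,0,0,0],[0,0,0,0],[0,0,0,0]], "claw": 1, "force": 50}}

```text
time: 3.75
ee_pos: [0.6113, -0.1503, 0.1176]
tcp_rot: [179.9, 0.1, 120.6]
wrist_force: [-2.4, -0.5, 5.0]
opening: 0.0536
grasp_force: 52.8
```

To row units: 11 cm / 75 = 0.1467, 10 cm / 75 = 0.1333.

Call:
{"fn": "servo_tool", "kwargs": {"moves": [[0,0,0.0027,0],[0,0,0.0067,0],[0,0,0.012,0],[0,0,0.0187,0],[0,0,0.0267,0],[0,0,0.04,0],[0,0,0.06,0],[0,0,0.08,0],[0,0,0.1067,0],[0,0,0.1333,0],[0,0,0.1467,0],[0,0,0.1467,0],[0,0,0.1467,0]]}}

```text
time: 4.83
ee_pos: [0.6113, -0.1501, 0.2265]
tcp_rot: [180.0, 0.0, 120.6]
wrist_force: [0.7, 0.4, -4.9]
opening: 0.0538
grasp_force: 53.6
```

```bash
python3 - <<'E'
from h import *
im=camera('side'); cv2.imwrite('pics/side1.png',cv2.resize(im[120:330,160:400,::-1],None,fx=2.4,fy=2.4,interpolation=cv2.INTER_CUBIC)); o=get_obs(); print(o['ee_pos'],o['opening'],o['wrist_force'],o['q'])
E
```

```text
[ 0.61093474 -0.14996849  0.22536962] 0.05335179944610772 [-0.23698821 -0.18353417 -5.16010779] [-1.37926204e+01  1.62403529e+01  2.23747428e+01  9.61861395e+01
  1.57039020e-03  4.56126482e+01]
```

View pics/side1.png

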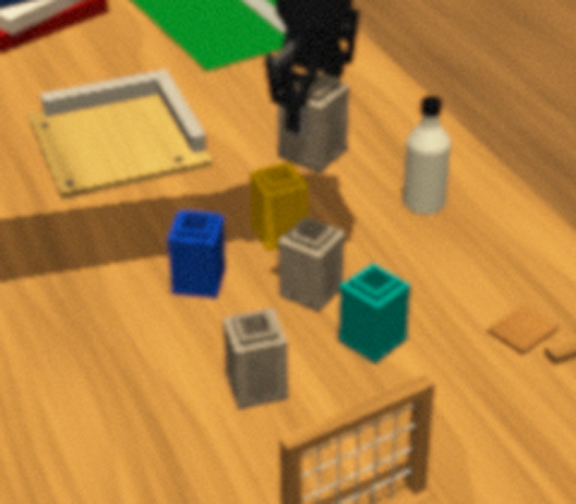

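The lower segment stayed put at (312,265) and the top one hangs upright in the grip. Carrying it over to the jig, 12 mm short of each fence.

To row units: 42.4 cm / 75 = 0.5653, -5.75 cm / 75 = -0.0767, -0.15 rad / 3.1416 = -0.0477.

Call:
{"fn": "servo_tool", "kwargs": {"moves": [[0,0.0133,0,0],[-0.004,0.04,0,-0.0159],[-0.0107,0.08,0,-0.0318],[-0.016,0.12,0,-0.0477],[-0.0213,0.16,0,-0.0637],[-0.0267,0.2,0,-0.0796],[-0.0333,0.24,0,-0.0955],[-0.04,0.28,0,-0.1114],[-0.0467,0.32,0,-0.1273],[-0.0533,0.36,0,-0.1432],[-0.0587,0.4,0,-0.1592],[-0.064,0.44,0,-0.1751],[-0.0693,0.48,0,-0.191],[-0.0733,0.52,0,-0.191],[-0.0767,0.5467,0,-0.191],[-0.0767,0.56,0,-0.191],[-0.0767,0.5653,0,-0.191],[-0.0767,0.5653,0,-0.191],[-0.0767,0.5653,0,-0.191],[-0.0767,0.5653,0,-0.191]]}}

```text
time: 6.55
ee_pos: [0.5537, 0.2729, 0.2262]
tcp_rot: [-180.0, 0.0, 86.1]
wrist_force: [0.6, -1.0, -4.2]
opening: 0.0536
grasp_force: 53.5
```

Call:
{"fn": "servo_tool", "kwargs": {"moves": [[0,0,-0.0267,0],[0,0,-0.0533,0],[0,0,-0.08,0],[0,0,-0.1067,0],[0,0,-0.1333,0],[0,0,-0.16,0],[0,0,-0.1867,0],[0,0,-0.2067,0],[0,0,-0.22,0],[0,0,-0.224,0],[0,0,-0.224,0],[0,0,-0.224,0]]}}

```text
time: 7.55
ee_pos: [0.554, 0.2738, 0.0593]
tcp_rot: [179.9, -0.0, 86.2]
wrist_force: [0.6, 0.4, -4.1]
opening: 0.0536
grasp_force: 53.6
```

```bash
python3 - <<'E'
from h import *
a=camera('scene'); b=camera('side'); o=get_obs(); print(o['ee_pos'],o['tcp_rot'],o['wrist_force'],o['q'])
a=cv2.resize(a[120:200,260:370],(550,400),interpolation=cv2.INTER_CUBIC)[:,75:475];b=cv2.resize(b[130:210,160:270],(550,400),interpolation=cv2.INTER_CUBIC)[:,75:475]
cv2.imwrite('pics/j1.png',np.hstack([a,b])[:,:,::-1])
E
```

```text
[0.55418239 0.27417743 0.05969041] [ 1.79900881e+02 -5.79718613e-02  8.62070583e+01] [-0.36795724  0.21932501 -3.85290326] [2.63233559e+01 1.42342839e+01 1.60413052e+00 7.72550200e+01
 4.12443344e-04 1.20116348e+02]
```

View pics/j1.png

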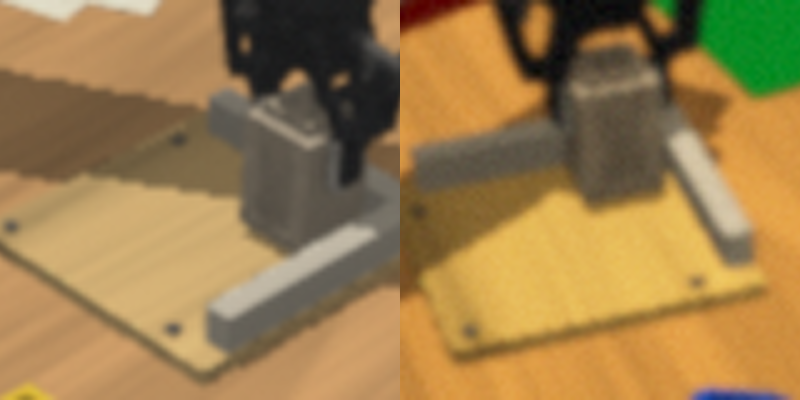

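The segment hangs upright inside both fences, roughly parallel. Lowering to the board by feel.

To row units: -0.9 cm / 75 = -0.012, -0.8 cm / 75 = -0.0107.

Call:
{"fn": "servo_tool", "kwargs": {"moves": [[0,0,-0.004,0],[0,0,-0.008,0],[0,0,-0.0107,0],[0,0,-0.012,0],[0,0,-0.012,0],[0,0,-0.012,0],[0,0,-0.012,0]]}}

```text
time: 8.23
ee_pos: [0.5534, 0.2741, 0.0496]
tcp_rot: [180.0, -0.0, 86.2]
wrist_force: [-3.2, -0.8, 2.1]
opening: 0.0536
grasp_force: 53.9
```

To row units: -0.15 cm / 75 = -0.002, -0.1 cm / 75 = -0.0013.

Call:
{"fn": "servo_tool", "kwargs": {"moves": [[0,0,-0.0007,0],[0,0,-0.0013,0],[0,0,-0.002,0],[0,0,-0.002,0],[0,0,-0.002,0]]}}

```text
time: 8.65
ee_pos: [0.5535, 0.2741, 0.0496]
tcp_rot: [179.9, -0.0, 86.2]
wrist_force: [-7.1, -2.0, 12.0]
opening: 0.0533
grasp_force: 55.3
```

To row units: -0.1 cm / 75 = -0.0013, -0.05 cm / 75 = -0.0007.

Call:
{"fn": "servo_tool", "kwargs": {"moves": [[0,0,-0.0007,0],[0,0,-0.0013,0],[0,0,-0.0013,0],[0,0,-0.0013,0]]}}

```text
time: 8.98
ee_pos: [0.5535, 0.2742, 0.0496]
tcp_rot: [179.9, -0.1, 86.2]
wrist_force: [-11.2, -3.5, 18.4]
opening: 0.0534
grasp_force: 56.0
```

To row units: 1 cm / 75 = 0.0133, 0.25 cm / 75 = 0.0033.

Call:
{"fn": "servo_tool", "kwargs": {"moves": [[0,0,0.0013,0],[0,0,0.0033,0],[0,0,0.0033,0],[0.0027,0,0.0033,0],[0.0053,0,0.0033,0],[0.008,-0.0007,0.0033,0],[0.0107,-0.0007,0.0033,0],[0.012,-0.0007,0.0033,0],[0.0133,-0.0007,0.0033,0],[0.0133,-0.0007,0.0033,0],[0.0133,-0.0007,0.0033,0]]}}

```text
time: 9.9
ee_pos: [0.5634, 0.2738, 0.0497]
tcp_rot: [-180.0, -0.0, 86.2]
wrist_force: [-4.3, 0.4, 5.8]
opening: 0.0532
grasp_force: 54.6
```

To row units: 0.2 cm / 75 = 0.0027, 0.15 cm / 75 = 0.002.

Call:
{"fn": "servo_tool", "kwargs": {"moves": [[0.0007,0,0,0],[0.0013,0,0,0],[0.002,0,0,0],[0.0027,0,0,0],[0.0027,0,0,0],[0.0027,0,0,0]]}}

```text
time: 10.4
ee_pos: [0.564, 0.2737, 0.0497]
tcp_rot: [-179.8, -0.0, 86.3]
wrist_force: [-12.6, 0.1, 10.0]
opening: 0.0534
grasp_force: 55.2
```

To row units: 1 cm / 75 = 0.0133, 0.9 cm / 75 = 0.012.

Call:
{"fn": "servo_tool", "kwargs": {"moves": [[0,0.0027,0,0],[0.0003,0.0053,0,0],[0.0005,0.008,0,0],[0.0007,0.0107,0,0],[0.0008,0.012,0,0],[0.0008,0.0133,0,0],[0.0008,0.0133,0,0],[0.0008,0.0133,0,0]]}}

```text
time: 11.07
ee_pos: [0.5644, 0.2807, 0.0498]
tcp_rot: [-179.8, 0.3, 86.1]
wrist_force: [-13.9, -14.9, 16.0]
opening: 0.0535
grasp_force: 55.6
```

To row units: 0.2 cm / 75 = 0.0027, 0.15 cm / 75 = 0.002.

Call:
{"fn": "servo_tool", "kwargs": {"moves": [[0,0.0007,0,0],[0,0.0013,0,0],[0,0.002,0,0],[0,0.0027,0,0],[0,0.0027,0,0],[0,0.0027,0,0]]}}

```text
time: 11.57
ee_pos: [0.5645, 0.2827, 0.0498]
tcp_rot: [-179.8, 0.3, 86.1]
wrist_force: [-13.5, -15.0, 15.6]
opening: 0.0535
grasp_force: 55.7
```

Call:
{"fn": "servo_tool", "kwargs": {"moves": [[0,0,0.0013,0],[0,0,0.002,0],[0,0,0.002,0]]}}

```text
time: 11.82
ee_pos: [0.5646, 0.284, 0.0498]
tcp_rot: [-179.8, 0.2, 86.2]
wrist_force: [-8.1, -7.0, 2.8]
opening: 0.0537
grasp_force: 54.7
```

To row units: 0.1 cm / 75 = 0.0013, 0.05 cm / 75 = 0.0007.

Call:
{"fn": "servo_tool", "kwargs": {"moves": [[0,0.0007,0,0],[0,0.0013,0,0],[0,0.0013,0,0],[0,0.0013,0,0],[0,0.0013,0,0]]}}

```text
time: 12.23
ee_pos: [0.5647, 0.2849, 0.0498]
tcp_rot: [-179.8, 0.2, 86.2]
wrist_force: [-8.3, -8.1, 2.3]
opening: 0.0537
grasp_force: 54.7
```

To row units: 0.1 cm / 75 = 0.0013, 0.05 cm / 75 = 0.0007.

Call:
{"fn": "servo_tool", "kwargs": {"moves": [[0,0.0007,0,0],[0,0.0013,0,0],[0,0.0013,0,0],[0,0.0013,0,0],[0,0.0013,0,0]]}}

```text
time: 12.65
ee_pos: [0.5647, 0.2859, 0.0498]
tcp_rot: [-179.8, 0.2, 86.2]
wrist_force: [-7.6, -7.2, 3.7]
opening: 0.0533
grasp_force: 54.7
```

Still sliding freely; continuing in y until the fence stops it.

To row units: 0.15 cm / 75 = 0.002, 0.1 cm / 75 = 0.0013.

Call:
{"fn": "servo_tool", "kwargs": {"moves": [[0,0.0007,0,0],[0,0.0013,0,0],[0,0.002,0,0],[0,0.002,0,0],[0,0.002,0,0]]}}

```text
time: 13.07
ee_pos: [0.5647, 0.2862, 0.0499]
tcp_rot: [-179.8, 0.3, 86.2]
wrist_force: [-8.1, -13.6, 5.3]
opening: 0.0533
grasp_force: 54.7
```

```bash
python3 - <<'E'
from h import *
a=camera('scene'); b=camera('side'); o=get_obs(); print(o['ee_pos'],o['wrist_force'],o['torque'])
a=cv2.resize(a[120:200,280:360],(400,400),interpolation=cv2.INTER_CUBIC);b=cv2.resize(b[130:210,175:255],(400,400),interpolation=cv2.INTER_CUBIC)
cv2.imwrite('pics/j2.png',np.hstack([a,b])[:,:,::-1])
E
```

```text
[0.56471124 0.28619302 0.04987363] [ -8.61920539 -13.15972199   4.49803441] [-2.88162162  1.72787536  0.22056738]
```

View pics/j2.png

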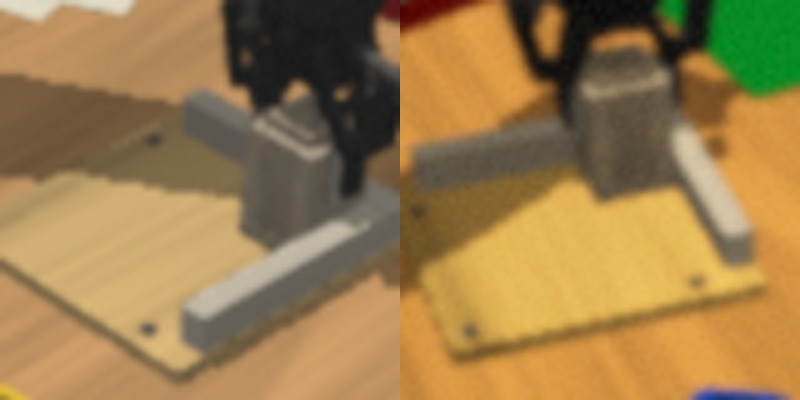

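The segment sits in the corner against both fences, upright. A little more push on each, then check that it's steady.

To row units: 0.08 cm / 75 = 0.0011, 0.06 cm / 75 = 0.0008.

Call:
{"fn": "servo_tool", "kwargs": {"moves": [[0.0007,0.0004,0,0],[0.0011,0.0008,0,0],[0.0011,0.0008,0,0],[0.0011,0.0008,0,0],[0.0011,0.0008,0,0],[0.0011,0.0008,0,0]]}}

```text
time: 13.67
ee_pos: [0.5648, 0.2863, 0.0499]
tcp_rot: [-179.7, 0.4, 86.2]
wrist_force: [-12.3, -16.4, 7.8]
opening: 0.0532
grasp_force: 55.1
```

Call:
{"fn": "servo_tool", "kwargs": {"moves": [[0,0,0,0],[0,0,0,0],[0,0,0,0],[0,0,0,0],[0,0,0,0],[0,0,0,0],[0,0,0,0],[0,0,0,0]]}}

```text
time: 14.33
ee_pos: [0.5648, 0.2862, 0.0499]
tcp_rot: [-179.7, 0.4, 86.2]
wrist_force: [-12.3, -16.6, 7.2]
opening: 0.0533
grasp_force: 55.1
```

```bash
python3 -c "
from workcell import *
print(job_done())"
```

```text
the job is handed in; nothing more can be done
None
```

I lifted the top segment off the pile, stood it upright on the jig board and handed the job in with the gripper still holding it in the corner; the wrist sensor read about 12 N in world x and 17 N in world y (board friction included), and no verdict came back.

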